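Lift a wet painted tile with a spatula into the free drying bay

ROBOT

A 7-joint arm with a two-finger parallel gripper is mounted at the origin on the work surface. World frame = base frame: x ahead of the robot, y to its left, z up, the work surface at z = 0. Lengths are in m, angles in degrees, forces in N, time in s.
With the tool pointing down it reaches from about 0.4 to 0.875 m from the base axis. Payload 6.5 kg.
Tool frame: the origin (TCP) lies at the very end of the fingers, on their centre line; the grasp point (between the pads) lies 19 mm behind it (grip_point_offset is the distance from the TCP to the grasp point, in m); z points along the fingers, x is the direction in which the jaws open and shut, and the axes are right-handed (so a half turn about z gives the same grasp; the last joint's range is limited). The gripper opens to 88 mm and grips with 3 to 60 N. Pads are 18 mm wide; open, the fingers measure 123 mm over their backs; the gripper's body (75 mm by 187 mm) begins 45 mm behind the grasp point.
Start: joints at [71.207, 30.733, -0.252, 88.115, 0.149, 61.152, -4.079], TCP at [0.168, -0.628, 0.239] pointing down, gripper open.
Joint ranges: [-154.64, 154.64], [-21.42, 123.67], [-72.66, 72.17], [13.99, 137.28], [-74.86, 254.86], [10.95, 109.41], [-158.01, 158.01]. Speed limits (degrees/s): [136.94, 136.94, 180, 180, 180, 180, 180].

INTERFACE

Orientations are given as [roll, pitch, yaw] about the fixed x, y, z axes, in that order (R = Rz(yaw) Ry(pitch) Rx(roll)).
In Python, from rig import * gives the robot as it stands. The module is installed in compiled form; this text tells all that it offers.
- The arm moves only by the tool apply_moves, never from a script. Its arguments are lists of equal length, an entry for each row: "claw": the opening, from 0 (shut) to 1 (fully open); "xyz": the shift along the world's x, y, z in m, a list of three; "delta_rot": the turn, a rotation vector about the world's x, y, z in rad, a list of three. A call has 1 to 12 rows; each row is the pose to reach, as a shift and turn from the pose measured when the call began; what a row does not reach only later rows make up. A row lasts 1/8 s, in which the tool goes at most 62.5 mm and 10.7 degrees, less where a joint would pass 70% of its speed; a pose out of reach is approached as far as the arm can. A call with a gripper value outside its range is refused whole. The fingers move at their own pace and stop on an object; the grip force is fixed at half the most. Time passes only in rows, so rows that repeat a pose let the fingers close. It gives the time, the measured TCP pose, the force and the opening at its end, in the units of the state.
- read_state(): the state, without advancing time (a new reading comes with each control period).
- capture(name): name is "side" or "top" or "wrist"; returns the picture (384x512x3 uint8, red, green, blue); there is no depth.
- camera_model(name): a dict with "fov_y" (degrees; the focal length in pixels is half the picture's height over the tangent of half this angle, whatever the lens; pixels are square), "cx", "cy" (the principal point, pixels), "cam_to_world" (4x4, takes a point from camera to world coordinates); the wrist camera has in their place "mount" (4x4, takes a point from camera to tool coordinates, whose origin is the TCP and whose axes are the tool frame's). Camera axes: x right, y down, z forward; pixel columns grow to the right and rows downward; lengths in m; the calibration is good to about 2 mm. A picture is of the moment at which its call begins: read the wrist's pose just before it. camera_model takes no time and is no camera call.
- job_done(): hands the job in, once; it reports no verdict.
The state is a dict: "time": time; "q": joint angles; "qd": joint speeds; "joint_torque": joint torques, N m; "position": TCP position; "tool_rot": TCP orientation; "force": force on the tool from outside, world axes, zero at the start; "wrist_torque": the same for the moment, N m; "grip_width": opening from 0.0 (shut) to 1.0 (fully open).
Only numpy, scipy, OpenCV 4.12 (cv2) and the standard library are available. Lean on these libraries where they do the work, as an engineer would, in place of code of your own. Each camera call takes 0.05 s, during which the arm holds its last target. There are 200 camera calls.

TASK

The sun tile on the wooden easel has just been painted: slide the spatula under it, lift it and carry it level to whichever green drying bay is free, in under the lamp bar, and leave it lying flat and square on both rails, centred in the bay. Never touch the tile with the gripper or let it fall, and do not strike the lamp, the moon tile or anything else on the table. Finally lay the spatula back flat on its black mat the way it lay and let go.

Things in the scene. Friction and masses are not known exactly. Their poses are not given: they have to be found in the camera images.
- sun_tile: The painted tile to move: white ceramic, 80 x 80 x 6 mm, about 90 g, pink field with a golden sun. It starts lying on the easel's rails. Origin: centre of its underside; z up.
- moon_tile: A second tile of the same size, dark blue with a pale moon, lying on the rails of the bay that is taken. Leave it. Origin: centre of its underside.
- easel: Small fixed wooden rest that holds the sun tile: base 94 x 84 x 4 mm; two rails along x, 90 long, 9 wide, tops 18 mm above the table, 62 mm clear between them (a slot 62 wide, 14 high under the tile, open at the front, -x); backstop 26 mm high at x = +52 to +58 mm. Origin on the table under its centre; +x points from the open front to the backstop, roughly world +y.
- bay_a: Green drying bay, same shape and sizes as the easel (base, rails, slot, backstop, axes) but with a green base and backstop and white rails. The moon tile takes one of the two bays, the other is free; which side is free changes. Origin on the table under the bay's centre, where a tile's centre belongs. The lamp bar runs across above the way in.
- bay_b: The other green drying bay, identical to the first, same shape and sizes as the easel (base, rails, slot, backstop, axes) but with a green base and backstop and white rails. The moon tile takes one of the two bays, the other is free; which side is free changes. Origin on the table under the bay's centre, where a tile's centre belongs. The lamp bar runs across above the way in.
- lamp: Fixed drying lamp, not to be struck: aluminium bar 262 mm long (y), 26 high, its underside 102 mm above the table, covering x = -87 to -50 mm, on 14 mm posts at y = +-124. The bays stand at y = +-55, x = 0 with the same heading, so the bar is just before the tiles' near edges and blocks an upright gripper that holds the spatula. Origin on the table between the bays.
- spatula: Cranked spatula, rigid, 170 g. Steel blade 90 (x) x 50 x 3 mm; origin: centre of its underside, +x to the free tip (x = +45). A neck rises from the heel (x = -44) to a red handle, a level flat-sided block 56 long (x = -121 to -65), 22 wide, 24 high, centre z = +48 mm. Stands steadily on its blade, tip roughly to world +y. A tile centred 5 to 8 mm ahead of the blade's centre clears the neck.
- mat: Black rubber mat, fixed, 110 (x) x 70 x 3 mm, on which the spatula's blade lies at the start, centred and along its x. Origin: centre of its underside, on the table.
- paint_tin: Closed navy watercolour tin with coloured pans, 95 x 215 x 18 mm. Bystander, loose. Origin: centre of its underside.
- palette: Aluminium pocket palette, 62 x 98 mm, its lid standing 57 mm high at the back. Bystander, loose. Origin: centre of its underside.
- drink: Tall iced drink in a lidded cup, 94 mm across, 150 mm high. Bystander, loose. Origin: centre of its underside.
- paint_box: Flat orange and pink paint carton, 65 x 100 x 20 mm. Bystander, loose. Origin: centre of its underside.
- tape_roll: Roll of masking tape, 90 mm across, 24 mm high. Bystander, loose. Origin: centre of its underside.
- brush_jar: Glass jar of brushes, 72 mm across, 90 mm high, brush tips to 190 mm and within 40 mm of its axis. Bystander, loose. Origin: centre of its underside.
- pan_block: Dark wooden block of paint pans, 120 x 35 x 30 mm. Bystander, loose. Origin: centre of its underside.
- spatula_handle (a point): Centre of the spatula's red handle, the place to grip.

How it is judged (in metres and radians):
On the way, in this order (a step that is already met when the one before it is completed fails the run):
1. the sun tile is lifted clear of the easel, carried by the spatula (height (world z) of sun_tile above 0.032 m and contact force between sun_tile and spatula above 0.2 N and contact force between sun_tile and easel below 0.02 N), for 0.2 s.
2. the sun tile lies in the free bay, on the rails, and the spatula no longer touches it (x of sun_tile in the frame of bay_a between -0.02 and 0.02 m and y of sun_tile in the frame of bay_a between -0.015 and 0.015 m and z of sun_tile in the frame of bay_a between 0.015 and 0.021 m and angle between sun_tile's own z axis and vertical below 0.08 rad and angle between the x axis of sun_tile and the x axis of bay_a, either way round below 0.2 rad and contact force between sun_tile and spatula below 0.02 N and linear speed of sun_tile below 0.02 m/s), for 0.2 s.
At the end, for the whole second after the job is handed in: Sun tile flat on both rails of the bay that was free, within 20 mm of its centre along the rails, 15 mm across, 0.2 rad; spatula at rest flat on the mat, blade centre within 30 mm of the mat's centre in x and y, handle to the same side as before, turned less than 0.3 rad (x of sun_tile in the frame of bay_a between -0.02 and 0.02 m and y of sun_tile in the frame of bay_a between -0.015 and 0.015 m and z of sun_tile in the frame of bay_a between 0.015 and 0.021 m and angle between each of sun_tile, spatula's own z axis and vertical below 0.08 rad and angle between the x axis of sun_tile and the x axis of bay_a, either way round below 0.2 rad and linear speed of each of sun_tile, spatula below 0.02 m/s and x of spatula in the frame of mat between -0.03 and 0.03 m and y of spatula in the frame of mat between -0.03 and 0.03 m and z of spatula in the frame of mat between 0 and 0.006 m and x of spatula_handle in the frame of mat below -0.04 m and angle between the x axis of spatula and the x axis of mat, either way round below 0.3 rad); the robot touches nothing.
It fails at once if the robot touches the sun tile (contact force between any of the fingers, the arm and sun_tile above 0.3 N).
It fails at once if the sun tile is tipped more than 0.35 rad or falls to the table (angle between sun_tile's own z axis and vertical above 0.35 rad or height (world z) of sun_tile below 0.012 m).
It fails at once if the lamp is struck (more than 8 N) (contact force between lamp and anything else above 8 N).
It fails at once if the moon tile is moved more than 10 mm (distance of moon_tile from where it was at the start of the episode above 0.01 m).
It fails at once if a bystander is moved more than 20 mm or tipped (distance of any of paint_tin, palette, drink, paint_box, tape_roll, brush_jar, pan_block from where it was at the start of the episode above 0.02 m or angle between any of paint_tin, palette, drink, paint_box, tape_roll, brush_jar, pan_block's own z axis and vertical above 0.3 rad).
It also fails if it takes over 72 s, if anything falls off the work surface, if the arm or the gripper's body presses on something with over 40 N, if the wrist force passes 120 N, or if a joint passes its speed limit or range.

## Working session

There is one attempt and no reset: what is moved stays moved. The work goes in short steps, Python scripts to look and compute and a tool call to move; the robot and the scene stay as the last step left them, time stands still between calls to the robot, and variables do not carry over. Pictures are saved under pics/ and viewed, about 8 in all and at most 12, crops included, and the job is handed in when it is done.

Besides the shell and the picture viewer there is one more tool, called after "Emit:" as name(argument=value, ...) on one line, values as JSON. apply_moves: Moves the arm, as the interface text tells. Its arguments: {"type":"object","properties":{"claw":{"type":"array"},"xyz":{"type":"array"},"delta_rot":{"type":"array"}},"required":["claw","xyz","delta_rot"]}

```bash
mkdir -p pics
python3 - <<'E'
from rig import *
import cv2,numpy as np
s=read_state();print({k:np.round(v,3).tolist() for k,v in s.items()})
for n in("top","side","wrist"):
    im=capture(n);cv2.imwrite(f"pics/{n}0.png",im[:,:,::-1]);m=camera_model(n);print(n,{k:np.round(v,4).tolist() for k,v in m.items()})
a=cv2.imread("pics/top0.png");cv2.imwrite("pics/top0b.png",cv2.resize(a,(800,600),interpolation=cv2.INTER_CUBIC))
E
```

```text
{'time': 0.0, 'q': [71.208, 30.777, -0.256, 88.168, 0.149, 61.153, -4.078], 'qd': [-0.024, 0.009, 0.092, -0.004, -0.022, 0.048, -0.034], 'joint_torque': [0.001, -57.099, 0.991, -25.161, -0.056, 0.018, 0.0], 'position': [0.168, -0.627, 0.238], 'tool_rot': [179.994, 0.097, -74.994], 'force': [-0.707, -0.28, 0.72], 'wrist_torque': [-0.017, -0.013, -0.061], 'grip_width': 1.0}
top {'fov_y': 52.5053, 'cx': 253.9152, 'cy': 193.3834, 'cam_to_world': [[-0.0275, -0.9856, 0.167, 0.4187], [-0.9996, 0.0264, -0.0092, 0.0573], [0.0046, -0.1672, -0.9859, 1.196], [0.0, 0.0, 0.0, 1.0]]}
side {'fov_y': 52.4618, 'cx': 251.9736, 'cy': 183.9801, 'cam_to_world': [[-0.7199, -0.4064, 0.5626, -0.0755], [-0.694, 0.4319, -0.5761, 0.7636], [-0.0089, -0.8052, -0.593, 0.767], [0.0, 0.0, 0.0, 1.0]]}
wrist {'fov_y': 70.1319, 'cx': 252.9753, 'cy': 192.3603, 'mount': [[1.0, 0.0003, -0.0007, -0.0012], [-0.0, 0.955, 0.2967, -0.0759], [0.0008, -0.2967, 0.955, -0.1463], [0.0, 0.0, 0.0, 1.0]]}
```

View pics/top0b.png

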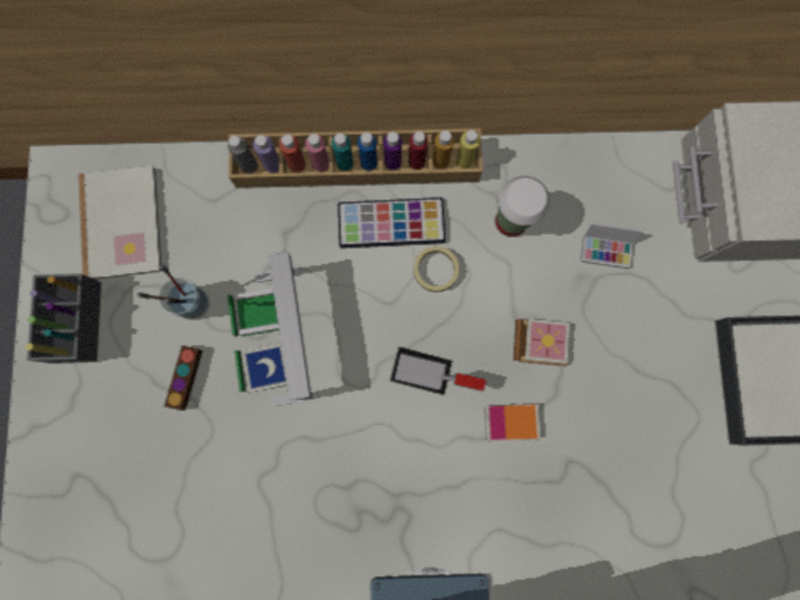

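View pics/side0.png

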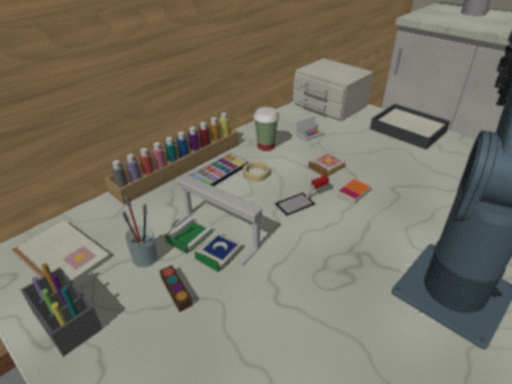

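Free bay is the far (+x) one, with openings to −y (image right). I'm enlarging two crops to measure poses.

Run:
```python
import cv2,numpy as np
a=cv2.imread("pics/top0.png")
x=cv2.resize(a[195:290,240:375],None,fx=5.9,fy=5.9,interpolation=cv2.INTER_CUBIC)
cv2.imwrite("pics/cropA.png",x);print(x.shape)
x=cv2.resize(a[155:265,140:250],None,fx=5.4,fy=5.4,interpolation=cv2.INTER_CUBIC)
cv2.imwrite("pics/cropB.png",x);print(x.shape)
```

```text
(560, 796, 3)
(594, 594, 3)
```

View pics/cropA.png

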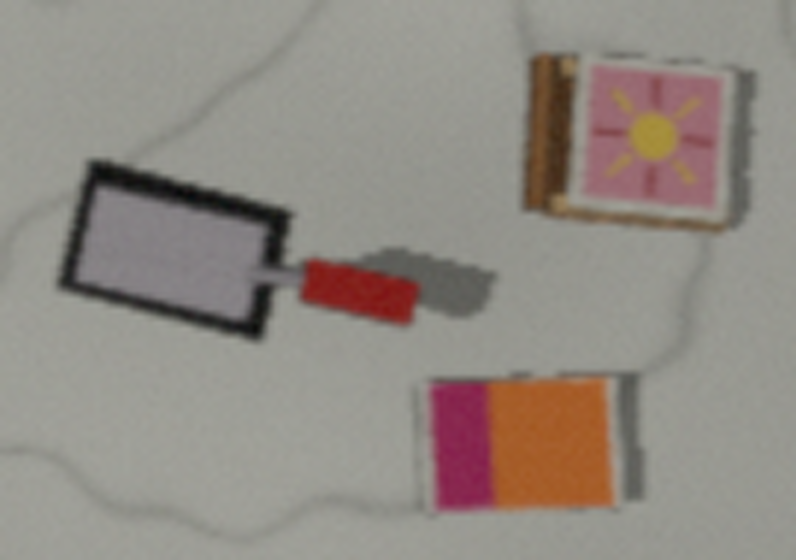

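View pics/cropB.png

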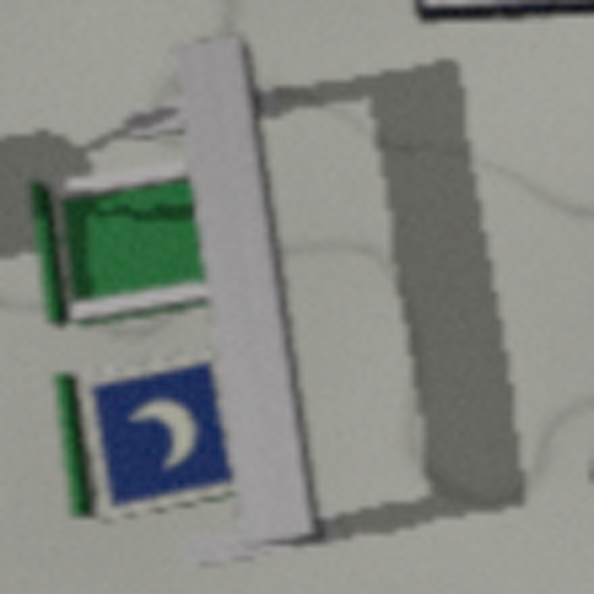

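```bash
cat > h.py <<'E'
import numpy as np
from rig import camera_model
def proj(n,uv,z,T=None):
    m=camera_model(n);T=np.array(m["cam_to_world"]) if T is None else T
    f=192/np.tan(np.radians(m["fov_y"]/2));uv=np.atleast_2d(uv)
    d=np.c_[(uv[:,0]-m["cx"])/f,(uv[:,1]-m["cy"])/f,np.ones(len(uv))]@T[:3,:3].T
    return T[:3,3]+d*((z-T[2,3])/d[:,2])[:,None]
def fit(P,L):
    "pose x,y,yaw of local points L seen at P"
    P=np.array(P)[:,:2];L=np.array(L,float);a=P.mean(0);b=L.mean(0)
    H=(L-b).T@(P-a);t=np.arctan2(H[0,1]-H[1,0],H[0,0]+H[1,1])
    R=np.array([[np.cos(t),-np.sin(t)],[np.sin(t),np.cos(t)]]);o=a-R@b
    return o,np.degrees(t),np.linalg.norm(P-(L@R.T+o),axis=1)*1e3
E
python3 - <<'E'
from h import *
np.set_printoptions(precision=4,suppress=True)
A=lambda p:(np.array(p)+.5)/5.9-.5+[240,195]
B=lambda p:(np.array(p)+.5)/5.4-.5+[140,155]
def go(n,c,z,L):
    o,t,r=fit(proj("top",c,z),L);print(n,o,round(t,2),r)
# local x->image left(world +y), local y->image down (world -x)
go("sun",A([(582,52),(738,66),(723,220),(565,208)]),.024,[(.04,-.04),(-.04,-.04),(-.04,.04),(.04,.04)])
go("mat",A([(92,160),(292,212),(262,338),(58,288)]),.003,[(.055,-.035),(-.055,-.035),(-.055,.035),(.055,.035)])
go("handle",A([(305,258),(420,283),(411,325),(300,302)]),.063,[(-.065,-.011),(-.121,-.011),(-.121,.011),(-.065,.011)])
go("blade",A([(97,182),(272,224),(250,322),(75,280)]),.006,[(.045,-.025),(-.045,-.025),(-.045,.025),(.045,.025)])
go("lamp",B([(178,43),(242,37),(318,535),(245,545)]),.128,[(-.05,-.131),(-.087,-.131),(-.087,.131),(-.05,.131)])
go("free backstop",B([(33,183),(46,182),(66,321),(53,324)]),.026,[(.058,-.042),(.052,-.042),(.052,.042),(.058,.042)])
go("moon backstop",B([(56,376),(72,374),(90,514),(74,516)]),.026,[(.058,-.042),(.052,-.042),(.052,.042),(.058,.042)])
print(proj("top",B([(64,183),(187,165),(72,320),(210,298)]),.018))
print("box",proj("top",A([(425,380),(610,378),(618,508),(430,512)]),.02))
print("tape,jar,drink,palette",proj("top",np.array([(437,270),(183,300),(522,200),(608,252)])*.64,.02))
E
```

```text
sun [ 0.535  -0.2424] 81.95 [1.1547 1.9161 1.5501 2.3384]
mat [0.4852 0.0027] 74.18 [1.8442 1.969  2.1557 1.083 ]
handle [0.4799 0.007 ] 76.68 [1.0032 0.8003 0.4514 0.71  ]
blade [0.4837 0.0041] 75.07 [1.8732 1.5457 1.5539 1.3019]
lamp [0.5559 0.3067] 98.09 [1.9614 2.4018 0.4093 0.8612]
free backstop [0.6097 0.3117] 98.96 [1.3523 2.0524 1.8727 1.5494]
moon backstop [0.5009 0.2967] 98.18 [3.0562 3.3974 3.0284 3.3819]
[[0.6419 0.3606 0.018 ]
 [0.6505 0.2908 0.018 ]
 [0.5634 0.3548 0.018 ]
 [0.5738 0.2773 0.018 ]]
box [[ 0.415  -0.1201  0.02  ]
 [ 0.4134 -0.2137  0.02  ]
 [ 0.3492 -0.2135  0.02  ]
 [ 0.3499 -0.1192  0.02  ]]
tape,jar,drink,palette [[ 0.6803 -0.0351  0.02  ]
 [ 0.6334  0.4648  0.02  ]
 [ 0.8204 -0.2124  0.02  ]
 [ 0.708  -0.3771  0.02  ]]
```

```bash
cat >> h.py <<'E'
from scipy.spatial.transform import Rotation as Ro
from rig import read_state
def rot(psi,th):
    p,t=np.radians(psi),np.radians(th);h=np.array([np.cos(p),np.sin(p),0]);Z=np.array([0,0,1.])
    z=h*np.sin(t)-Z*np.cos(t);y=-(h*np.cos(t)+Z*np.sin(t));return np.c_[np.cross(y,z),y,z]
def tcp(bx,by,bz,psi,th,g=-.090,back=0,gz=.048):
    "TCP for blade at pose, gripping at local x=g; back = distance retreated along tool axis"
    p=np.radians(psi);R=rot(psi,th)
    return np.array([bx+g*np.cos(p),by+g*np.sin(p),bz+gz])+R[:,2]*(.019-back),R
def delta(P,R):
    s=read_state();d=P-s["position"];r=(Ro.from_matrix(R)*Ro.from_euler("xyz",s["tool_rot"],degrees=True).inv()).as_rotvec()
    print("xyz",np.round(d,4).tolist(),"rot",np.round(r,4).tolist(),"deg",round(np.degrees(np.linalg.norm(r)),1),"to",np.round(P,4))
E
python3 -c "
from h import *
delta(*tcp(.483,.0035,.003,75.2,50,back=.13))"
```

```text
xyz [0.2702, 0.4617, -0.1157] rot [0.6451, -0.6446, 0.9801] deg 76.7 to [ 0.4383 -0.1657  0.1223]
```

Emit:
apply_moves(claw=[1,1,1,1,1,1,1,1,1,1,1,1], xyz=[[0.05,0.05,0.04],[0.09,0.1,0.06],[0.13,0.15,0.06],[0.17,0.2,0.06],[0.2,0.25,0.06],[0.23,0.3,0.06],[0.25,0.35,0.06],[0.26,0.38,0.04],[0.26,0.4,0.02],[0.26,0.41,0],[0.26,0.41,0],[0.26,0.41,0]], delta_rot=[[0.06,-0.06,0.1],[0.13,-0.13,0.2],[0.19,-0.19,0.29],[0.26,-0.26,0.39],[0.32,-0.32,0.49],[0.39,-0.39,0.59],[0.45,-0.45,0.69],[0.52,-0.52,0.78],[0.58,-0.58,0.88],[0.645,-0.645,0.98],[0.645,-0.645,0.98],[0.645,-0.645,0.98]])

```text
time: 1.65
position: [0.4285, -0.2179, 0.2388]
tool_rot: [-130.1, -0.0, -14.9]
force: [0.2, -0.2, 0.4]
grip_width: 0.999
```

Run:
```python
from h import *
from rig import *
import cv2
s=read_state();print(np.round(s["q"],1),s["position"],s["tool_rot"])
im=capture("wrist");cv2.imwrite("pics/w1.png",cv2.resize(im[:,:,::-1],(800,600),interpolation=cv2.INTER_CUBIC))
delta(*tcp(.483,.0035,.003,75.2,50,back=.0))
```

```text
[ 69.4  36.7 -30.3 101.5 -27.6  72.5  40.3] [ 0.42846314 -0.21788012  0.23876717] [-1.30080354e+02 -6.33414419e-03 -1.49221946e+01]
xyz [0.0352, 0.1485, -0.2003] rot [0.0023, 0.0005, 0.0017] deg 0.2 to [ 0.4637 -0.0694  0.0388]
```

View pics/w1.png

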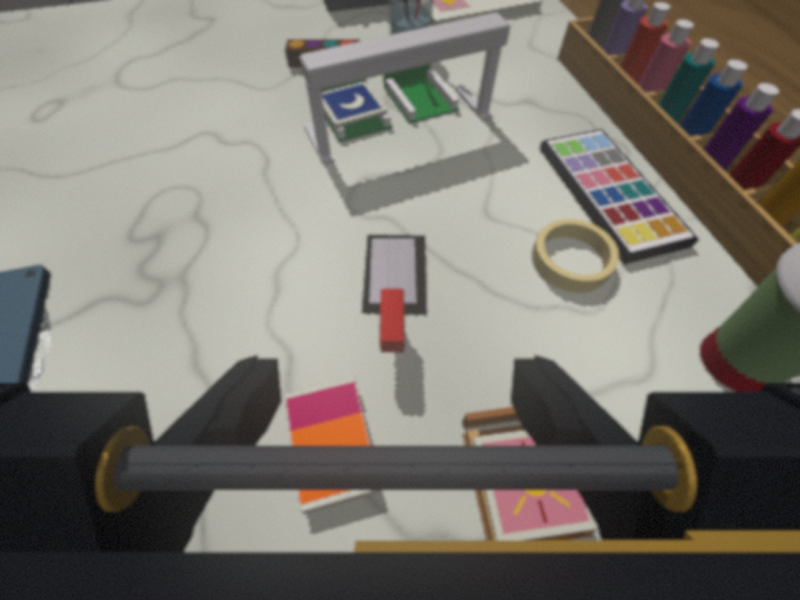

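```bash
cat >> h.py <<'E'
def wT():
    s=read_state();T=np.eye(4);T[:3,:3]=Ro.from_euler("xyz",s["tool_rot"],degrees=True).as_matrix();T[:3,3]=s["position"]
    return T@np.array(camera_model("wrist")["mount"])
E
python3 - <<'E'
from h import *
np.set_printoptions(precision=4,suppress=True)
W=lambda p:(np.array(p)+.5)/1.5625-.5
def go(n,c,z,L):
    o,t,r=fit(proj("wrist",W(c),z,wT()),L);print(n,o,round(t,2),r)
go("mat",[(424,236),(367,236),(363,311),(427,313)],.003,[(.055,-.035),(.055,.035),(-.055,.035),(-.055,-.035)])
go("blade",[(414,238),(374,238),(369,303),(418,304)],.006,[(.045,-.025),(.045,.025),(-.045,.025),(-.045,-.025)])
go("handle",[(403,290),(381,290),(380,344),(405,342)],.063,[(-.065,-.011),(-.065,.011),(-.121,.011),(-.121,-.011)])
E
```

```text
mat [0.4853 0.0019] 74.59 [1.807  2.2308 2.9536 1.1578]
blade [0.4841 0.0038] 74.76 [1.7509 1.4316 1.2024 1.8894]
handle [0.4812 0.0029] 76.08 [0.9049 0.9369 0.3392 1.2931]
```

Emit:
apply_moves(claw=[1,1,1,1,1,1,1,1,1,1,1,1], xyz=[[0.005,0.02,-0.037],[0.01,0.045,-0.075],[0.015,0.067,-0.112],[0.02,0.089,-0.149],[0.02,0.089,-0.149],[0.023,0.101,-0.159],[0.026,0.113,-0.17],[0.029,0.124,-0.18],[0.032,0.136,-0.19],[0.035,0.148,-0.2],[0.0355,0.148,-0.2],[0.0355,0.148,-0.2]], delta_rot=[[0,0,0],[0,0,0],[0,0,0],[0,0,0],[0,0,0],[0,0,0.002],[0,0,0.002],[0,0,0.002],[0,0,0.002],[0,0,0.002],[0,0,0.002],[0,0,0.002]])

```text
time: 3.2
position: [0.4642, -0.0703, 0.0391]
tool_rot: [-130.1, -0.1, -14.8]
force: [0.5, -0.6, -0.2]
grip_width: 0.998
```

Emit:
apply_moves(claw=[0,0,0,0,0,0,0,0], xyz=[[0,0,0],[0,0,0],[0,0,0],[0,0,0],[0,0,0],[0,0,0],[0,0,0],[0,0,0]], delta_rot=[[0,0,0],[0,0,0],[0,0,0],[0,0,0],[0,0,0],[0,0,0],[0,0,0],[0,0,0]])

```text
time: 4.2
position: [0.4643, -0.0703, 0.0391]
tool_rot: [-130.1, -0.1, -14.8]
force: [-0.1, 0.1, 0.5]
grip_width: 0.248
```

Run:
```python
from h import *
np.set_printoptions(precision=4,suppress=True)
A=lambda p:(np.array(p)+.5)/5.9-.5+[240,195]
o,t,r=fit(proj("top",A([(532,53),(555,54),(547,211),(524,209)]),.026),[(.058,-.042),(.052,-.042),(.052,.042),(.058,.042)]);print(o,t,r)
W=lambda p:(np.array(p)+.5)/1.5625-.5
p=np.radians(82)
b=np.array([.535,-.2415])-.115*np.array([np.cos(p),np.sin(p)])
delta(*tcp(*b,.12,82,50,gz=.0483))
delta(*tcp(*b,.0075,82,50,gz=.0483))
```

```text
[ 0.5327 -0.2391] 83.62476167415898 [3.4642 3.2438 3.285  3.3146]
xyz [0.0442, -0.3598, 0.117] rot [0.0025, 0.0007, 0.1187] deg 6.8 to [ 0.5085 -0.4301  0.1561]
xyz [0.0442, -0.3598, 0.0045] rot [0.0025, 0.0007, 0.1187] deg 6.8 to [ 0.5085 -0.4301  0.0436]
```

Emit:
apply_moves(claw=[0,0,0,0,0,0], xyz=[[0,0,0.01],[0,0,0.03],[0,0,0.06],[0,0,0.09],[0,0,0.12],[0,0,0.12]], delta_rot=[[0,0,0],[0,0,0],[0,0,0],[0,0,0],[0,0,0],[0,0,0]])

```text
time: 4.95
position: [0.4649, -0.0707, 0.1606]
tool_rot: [-130.3, -0.3, -14.8]
force: [-0.2, -1.1, -2.0]
grip_width: 0.245
```

Emit:
apply_moves(claw=[0,0,0,0,0,0,0,0,0,0,0,0], xyz=[[0.003,-0.02,0],[0.008,-0.06,0],[0.014,-0.11,0],[0.02,-0.16,0],[0.026,-0.21,0],[0.032,-0.26,0],[0.038,-0.31,0],[0.0436,-0.345,0],[0.0436,-0.3594,-0.01],[0.0436,-0.3594,-0.04],[0.0436,-0.3594,-0.08],[0.0436,-0.3594,-0.08]], delta_rot=[[0,0,0.01],[0,0,0.03],[0,0,0.04],[0,0,0.06],[0,0,0.08],[0,0,0.1],[0,0,0.12],[0,0,0.12],[0.005,0.001,0.12],[0.005,0.001,0.12],[0.005,0.001,0.12],[0.005,0.001,0.12]])

```text
time: 6.45
position: [0.5063, -0.4266, 0.0753]
tool_rot: [-129.7, 0.3, -7.8]
force: [-0.2, 0.3, -1.1]
grip_width: 0.244
```

Run:
```python
from h import *
from rig import *
import cv2
s=read_state();print(np.round(s["q"],1),s["position"],s["tool_rot"],s["force"])
im=capture("wrist");cv2.imwrite("pics/w2.png",cv2.resize(im[:,:,::-1],(800,600),interpolation=cv2.INTER_CUBIC))
im=capture("top");cv2.imwrite("pics/t2.png",im[:,:,::-1])
```

```text
[ 62.2  68.7 -22.6  58.1 -15.7  90.   43.9] [ 0.50625355 -0.42659698  0.07526965] [-129.65294327    0.27528607   -7.78694453] [-0.24818494  0.28454292 -1.1188697 ]
```

View pics/w2.png

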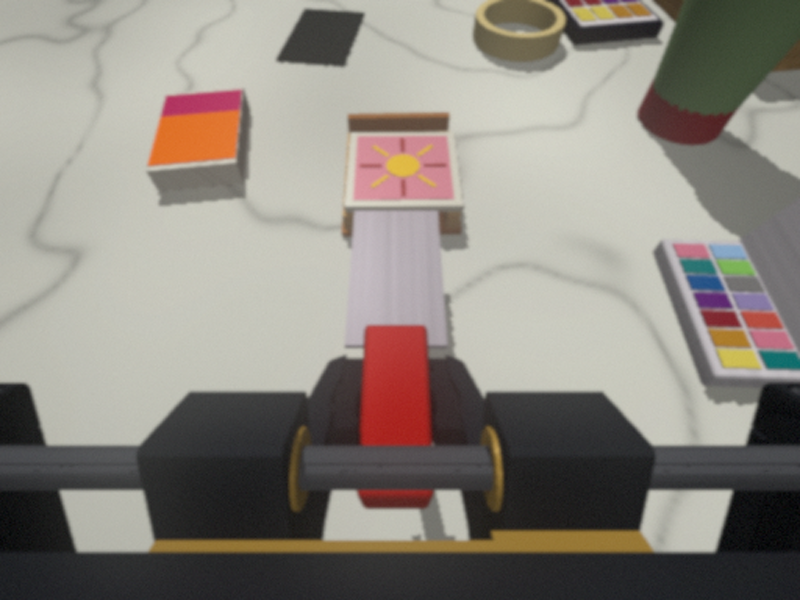

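Run:
```python
from h import *
np.set_printoptions(precision=4,suppress=True)
W=lambda p:(np.array(p)+.5)/1.5625-.5
def go(n,c,z,L):
    o,t,r=fit(proj("wrist",W(c),z,wT()),L);print(n,o,round(t,2),r);return o,t
go("sun",[(452,133),(350,134),(346,207),(462,205)],.024,[(.04,-.04),(.04,.04),(-.04,.04),(-.04,-.04)])
go("easelback",[(448,114),(349,115)],.026,[(.058,-.042),(.058,.042)])
go("blade",[(438,210),(354,210),(346,346),(445,346)],.042,[(.045,-.025),(.045,.025),(-.045,.025),(-.045,-.025)])
E=proj("wrist",W([(461,234),(343,234)]),.018,wT());print("rail fronts",E)
s=read_state();P=s["position"];h=np.array([np.cos(np.radians(82.2)),np.sin(np.radians(82.2))]);print("nominal",P[:2]+h*.0754)
```

```text
sun [ 0.5383 -0.2415] 83.32 [0.7387 0.5579 0.6087 0.9799]
easelback [ 0.5372 -0.2384] 83.24 [2.1677 2.1677]
blade [ 0.5186 -0.3478] 82.01 [2.1874 1.9655 1.9369 1.805 ]
rail fronts [[ 0.5685 -0.3055  0.018 ]
 [ 0.4904 -0.2948  0.018 ]]
nominal [ 0.5188 -0.3542]
```

Run:
```python
from h import *
import cv2
np.set_printoptions(precision=4,suppress=True)
W=lambda p:(np.array(p)+.5)/1.5625-.5
m=camera_model("wrist");f=192/np.tan(np.radians(m["fov_y"]/2));K=np.array([[f,0,m["cx"]],[0,f,m["cy"]],[0,0,1]])
def pnp(n,c,L):
    ok,r,t=cv2.solvePnP(np.array(L,float),W(c).astype(float),K,None)
    T=wT();R=T[:3,:3]@cv2.Rodrigues(r)[0];print(n,T[:3,:3]@t[:,0]+T[:3,3],"euler",Ro.from_matrix(R).as_euler("xyz",degrees=True))
a,b=.045,.025
pnp("blade",[(438,210),(354,210),(346,346),(445,346)],[(a,-b,.003),(a,b,.003),(-a,b,.003),(-a,-b,.003)])
pnp("bladew/handle",[(438,210),(354,210),(346,346),(445,346),(427,326),(363,326)],[(a,-b,.003),(a,b,.003),(-a,b,.003),(-a,-b,.003),(-.065,-.011,.06),(-.065,.011,.06)])
pnp("tile",[(452,133),(350,134),(346,207),(462,205)],[(.04,-.04,.006),(.04,.04,.006),(-.04,.04,.006),(-.04,-.04,.006)])
```

```text
blade [ 0.5184 -0.349   0.0402] euler [-0.3619 -2.8538 81.9578]
bladew/handle [ 0.5182 -0.351   0.0432] euler [-0.2298 -1.1019 81.9838]
tile [ 0.5387 -0.2391  0.016 ] euler [-0.1467  0.242  83.2394]
```

```bash
cat >> h.py <<'E'
def spat(x,y,z,psi): return tcp(x,y,z,psi,50-.1,g=-.093,gz=.0483)
def along(c,psi,d): p=np.radians(psi);return c[0]+d*np.cos(p),c[1]+d*np.sin(p)
E
python3 - <<'E'
from h import *
c=(.537,-.241)
for d,z in((-.11,.0085),(-.006,.0085),(-.006,.045),(-.2,.07)): delta(*spat(*along(c,83,d),z,83))
E
```

```text
xyz [0.0055, 0.0008, -0.0358] rot [-0.0036, 0.0024, 0.0151] deg 0.9 to [ 0.514  -0.4281  0.0446]
xyz [0.0181, 0.1041, -0.0358] rot [-0.0036, 0.0024, 0.0151] deg 0.9 to [ 0.5267 -0.3248  0.0446]
xyz [0.0181, 0.1041, 0.0007] rot [-0.0036, 0.0024, 0.0151] deg 0.9 to [ 0.5267 -0.3248  0.0811]
xyz [-0.0055, -0.0885, 0.0257] rot [-0.0036, 0.0024, 0.0151] deg 0.9 to [ 0.5031 -0.5174  0.1061]
```

Emit:
apply_moves(claw=[0,0,0,0,0,0], xyz=[[0.0025,0,-0.012],[0.0055,0,-0.025],[0.0055,0.0008,-0.036],[0.0055,0.0008,-0.036],[0.0055,0.0008,-0.036],[0.0055,0.0008,-0.036]], delta_rot=[[-0.004,0.0024,0.015],[-0.004,0.0024,0.015],[-0.004,0.0024,0.015],[-0.004,0.0024,0.015],[-0.004,0.0024,0.015],[-0.004,0.0024,0.015]])

```text
time: 7.3
position: [0.5142, -0.4285, 0.0449]
tool_rot: [-130.2, -0.0, -7.0]
force: [0.8, 0.2, -1.5]
grip_width: 0.252
```

Run:
```python
from h import *
from rig import *
import cv2
c=(.537,-.241)
for d,z in((-.11,.0085),(-.006,.0085)): delta(*spat(*along(c,83,d),z,83))
print(read_state()["tool_rot"],read_state()["force"])
im=capture("wrist");cv2.imwrite("pics/w3.png",cv2.resize(im[40:290,170:350,::-1],None,fx=2.4*1.0,fy=2.4,interpolation=cv2.INTER_CUBIC))
```

```text
xyz [-0.0001, 0.0004, -0.0003] rot [0.001, 0.0006, 0.0004] deg 0.1 to [ 0.514  -0.4281  0.0446]
xyz [0.0125, 0.1036, -0.0003] rot [0.001, 0.0006, 0.0004] deg 0.1 to [ 0.5267 -0.3248  0.0446]
[-1.30153437e+02 -3.87087551e-02 -7.02059504e+00] [ 0.84014732  0.24155362 -1.46194063]
```

View pics/w3.png

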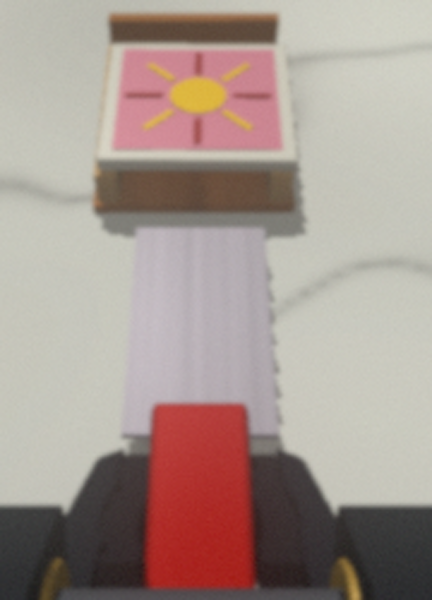

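Emit:
apply_moves(claw=[0,0,0,0,0,0,0,0,0,0,0,0], xyz=[[-0.0015,0,0],[-0.0015,0.002,0],[-0.0005,0.008,0],[0.0005,0.016,0],[0.0015,0.024,0],[0.0023,0.032,0],[0.0033,0.04,0],[0.0043,0.048,0],[0.0052,0.056,0],[0.0062,0.064,0],[0.007,0.07,0],[0.007,0.07,0]], delta_rot=[[0,0,0],[0,0,0],[0,0,0],[0,0,0],[0,0,0],[0,0,0],[0,0,0],[0,0,0],[0,0,0],[0,0,0],[0,0,0],[0,0,0]])

```text
time: 8.85
position: [0.5213, -0.3579, 0.045]
tool_rot: [-130.1, -0.0, -7.0]
force: [0.2, -0.3, -1.3]
grip_width: 0.247
```

Emit:
apply_moves(claw=[0,0,0,0,0,0,0,0], xyz=[[0.0005,0.004,0],[0.0013,0.011,0],[0.0021,0.018,0],[0.003,0.025,0],[0.0038,0.032,0],[0.004,0.0335,0],[0.004,0.0335,0],[0.004,0.0335,0]], delta_rot=[[0,0,0],[0,0,0],[0,0,0],[0,0,0],[0,0,0],[0,0,0],[0,0,0],[0,0,0]])

```text
time: 9.85
position: [0.5252, -0.3248, 0.0449]
tool_rot: [-130.2, -0.0, -7.0]
force: [0.7, -0.0, -1.5]
grip_width: 0.247
```

Run:
```python
from h import *
from rig import *
import cv2
c=(.537,-.241)
for d,z in((-.006,.0085),): delta(*spat(*along(c,83,d),z,83))
print(read_state()["tool_rot"],read_state()["force"])
im=capture("wrist");cv2.imwrite("pics/w4.png",cv2.resize(im[40:290,170:350,::-1],None,fx=2.4*1.0,fy=2.4,interpolation=cv2.INTER_CUBIC))
```

```text
xyz [0.0015, -0.0001, -0.0004] rot [0.001, 0.0005, 0.0001] deg 0.1 to [ 0.5267 -0.3248  0.0446]
[-1.30154965e+02 -3.78290968e-02 -7.00718364e+00] [ 0.65455119 -0.04972159 -1.49064829]
```

View pics/w4.png

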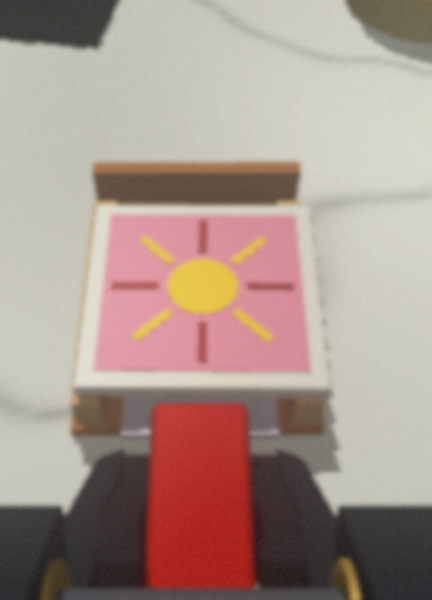

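Run:
```python
from h import *
W=lambda p:(np.array(p)+.5)/2.4-.5+[170,40]
T=wT()
heel=proj("wrist",W([(122,433),(279,433)]),.0118,T);fr=proj("wrist",W([(73,388),(329,388)]),.024,T);bk=proj("wrist",W([(95,203),(309,203)]),.024,T)
h=np.array([np.cos(np.radians(83)),np.sin(np.radians(83)),0]);l=np.array([-h[1],h[0],0])
for n,q in(("heel",heel),("front",fr),("back",bk)): print(n,q@h,q@l)
```

```text
heel [-0.22530427 -0.22529703] [-0.53494494 -0.58462205]
front [-0.21600617 -0.21599194] [-0.52045458 -0.59940611]
back [-0.1354248  -0.13539604] [-0.52030362 -0.6004679 ]
```

Emit:
apply_moves(claw=[0,0,0,0,0,0,0,0,0,0,0,0], xyz=[[-0.0002,-0.002,0],[-0.0002,-0.002,0.002],[-0.0002,-0.002,0.004],[-0.0002,-0.002,0.006],[-0.0002,-0.002,0.008],[-0.0002,-0.002,0.01],[-0.0002,-0.002,0.013],[-0.0002,-0.002,0.017],[-0.0002,-0.002,0.022],[-0.0002,-0.002,0.028],[-0.0002,-0.002,0.035],[-0.0002,-0.002,0.035]], delta_rot=[[0,0,0],[0,0,0],[0,0,0],[0,0,0],[0,0,0],[0,0,0],[0,0,0],[0,0,0],[0,0,0],[0,0,0],[0,0,0],[0,0,0]])

```text
time: 11.4
position: [0.5254, -0.327, 0.0807]
tool_rot: [-130.2, -0.1, -7.0]
force: [0.1, 0.2, -2.7]
grip_width: 0.248
```

Run:
```python
from h import *
from rig import *
import cv2
print(read_state()["tool_rot"],read_state()["force"],np.round(read_state()["q"],1))
im=capture("wrist");cv2.imwrite("pics/w5.png",cv2.resize(im[40:290,170:350,::-1],None,fx=2.4*1.0,fy=2.4,interpolation=cv2.INTER_CUBIC))
```

```text
[-1.30192928e+02 -1.02008291e-01 -7.01279058e+00] [ 0.14894477  0.18714494 -2.68205957] [ 59.9  62.5 -25.3  72.8 -17.4  78.9  42.6]
```

View pics/w5.png

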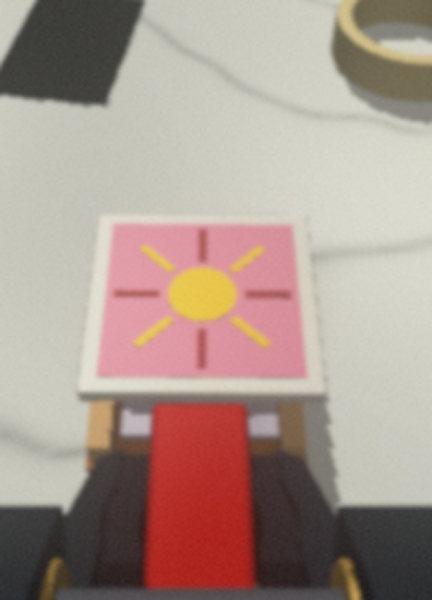

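Run:
```python
from h import *
import cv2
np.set_printoptions(precision=4,suppress=True)
W=lambda p:(np.array(p)+.5)/2.4-.5+[170,40]
m=camera_model("wrist");f=192/np.tan(np.radians(m["fov_y"]/2));K=np.array([[f,0,m["cx"]],[0,f,m["cy"]],[0,0,1]])
c=[(309,217),(99,217),(79,395),(326,396)]
L=np.array([(.04,-.04,.006),(.04,.04,.006),(-.04,.04,.006),(-.04,-.04,.006)])
ok,r,t=cv2.solvePnP(L,W(c),K,None);T=wT();R=T[:3,:3]@cv2.Rodrigues(r)[0];print(T[:3,:3]@t[:,0]+T[:3,3],Ro.from_matrix(R).as_euler("xyz",degrees=True))
o,th,res=fit(proj("wrist",W(c),.0537,T),L[:,:2]);print(o,th,res)
h=np.array([np.cos(np.radians(83)),np.sin(np.radians(83))]);l=np.array([-h[1],h[0]]);d=o-T[:2,3]*0-read_state()["position"][:2];print("tile rel TCP along,lat",d@h,d@l)
```

```text
[ 0.5354 -0.2428  0.0445] [-0.5807 -0.0518 82.4382]
[ 0.5351 -0.2454] 82.67256381669965 [0.5539 1.0856 1.0946 1.4119]
tile rel TCP along,lat 0.08207218542187476 9.504437500512968e-05
```

Emit:
apply_moves(claw=[0,0,0,0,0,0,0,0,0,0,0,0], xyz=[[0,0,0.004],[0.001,0.002,0.012],[0.003,0.008,0.022],[0.006,0.018,0.032],[0.011,0.032,0.04],[0.018,0.05,0.045],[0.025,0.07,0.045],[0.032,0.09,0.045],[0.039,0.11,0.045],[0.046,0.13,0.045],[0.053,0.15,0.045],[0.06,0.17,0.045]], delta_rot=[[0,0,0],[0,0,0],[0,0,0.005],[0,0,0.01],[0,0,0.02],[0,0,0.035],[0,0,0.05],[0,0,0.065],[0,0,0.08],[0,0,0.095],[0,0,0.11],[0,0,0.125]])

```text
time: 12.95
position: [0.5856, -0.1556, 0.1252]
tool_rot: [-130.2, -0.1, 0.2]
force: [0.3, -0.2, -2.3]
grip_width: 0.248
```

```bash
cat >> h.py <<'E'
def tile(x,y,zb,psi):
    "TCP so that carried tile is at x,y with blade underside at zb"
    R=rot(psi,49.9);p=np.radians(psi);return np.array([x-.083*np.cos(p),y-.083*np.sin(p),zb+.0361]),R
E
python3 - <<'E'
from h import *
s=read_state();print(np.round(s["q"],1),s["force"],s["tool_rot"],s["position"])
delta(*tile(*along((.610,.313),98.3,-.2),.085,98.3))
E
```

```text
[ 49.3  56.4 -30.2  81.8 -19.7  71.9  36.6] [ 0.32557852 -0.24540223 -2.31054829] [-1.30182872e+02 -6.60434560e-02  2.11360234e-01] [ 0.58562109 -0.15558219  0.1251964 ]
xyz [0.0652, 0.1885, -0.0041] rot [0.0014, 0.0013, 0.1412] deg 8.1 to [0.6509 0.033  0.1211]
```

Emit:
apply_moves(claw=[0,0,0,0,0,0,0,0,0,0,0,0], xyz=[[0.005,0.014,0],[0.012,0.035,0],[0.019,0.055,0],[0.026,0.075,0],[0.033,0.095,0],[0.04,0.115,0],[0.047,0.135,0],[0.053,0.154,0],[0.059,0.171,0],[0.063,0.183,-0.002],[0.0652,0.1885,-0.004],[0.0652,0.1885,-0.004]], delta_rot=[[0,0,0.01],[0,0,0.025],[0,0,0.04],[0,0,0.055],[0,0,0.07],[0,0,0.085],[0,0,0.1],[0,0,0.115],[0,0,0.13],[0.001,0.001,0.138],[0.001,0.001,0.141],[0.001,0.001,0.141]])

```text
time: 14.45
position: [0.6507, 0.0329, 0.1208]
tool_rot: [-130.1, 0.0, 8.3]
force: [-0.3, 0.5, -2.0]
grip_width: 0.245
```

Run:
```python
from h import *
from rig import *
import cv2
s=read_state();print(np.round(s["q"],1),s["force"],s["tool_rot"],s["position"])
delta(*tile(*along((.610,.313),98.3,-.2),.085,98.3))
im=capture("wrist");cv2.imwrite("pics/w6.png",cv2.resize(im[0:300,120:400,::-1],None,fx=2,fy=2,interpolation=cv2.INTER_CUBIC))
im=capture("top");cv2.imwrite("pics/t6.png",im[:,:,::-1])
im=capture("side");cv2.imwrite("pics/s6.png",im[:,:,::-1])
```

```text
[ 33.7  58.2 -33.6  80.4 -20.5  65.8  29.7] [-0.33273126  0.48823275 -1.9724054 ] [-1.30124208e+02  1.74263564e-02  8.29435185e+00] [0.65068256 0.03289604 0.12081134]
xyz [0.0002, 0.0001, 0.0003] rot [0.0005, -0.0002, 0.0001] deg 0.0 to [0.6509 0.033  0.1211]
```

View pics/w6.png

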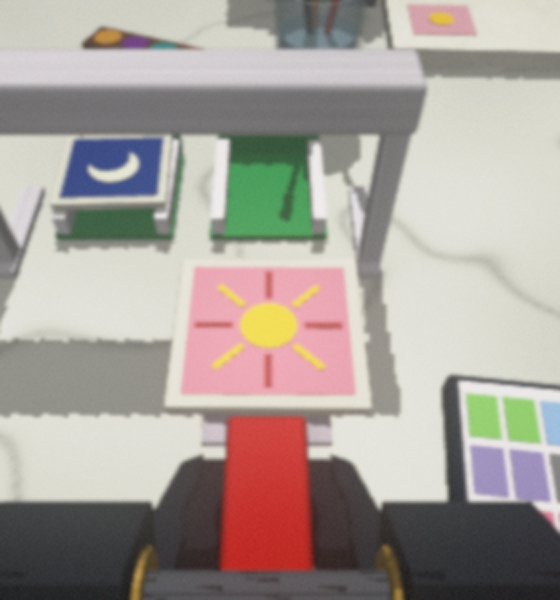

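Run:
```python
from h import *
np.set_printoptions(precision=4,suppress=True)
W=lambda p:(np.array(p)+.5)/2-.5+[120,0]
T=wT()
o,t,r=fit(proj("wrist",W([(327,239),(211,239)]),.002,T),[(-.047,-.042),(-.047,.042)]);print("bay base",o,t,r)
o,t,r=fit(proj("wrist",W([(327,208),(211,209)]),.018,T),[(-.045,-.040),(-.045,.040)]);print("bay rails",o,t,r)
L=[(.04,-.04),(.04,.04),(-.04,.04),(-.04,-.04)]
o,t,r=fit(proj("wrist",W([(353,260),(185,260),(166,407),(371,407)]),.0937,T),L);print("tile",o,t,r)
# rail inner/outer edges lines and lamp right end, far
print(proj("wrist",W([(313,146),(324,206),(229,146),(226,206)]),.018,T))
R=rot(98.3,0);print("pred tile",along((.610,.313),98.3,-.2))
```

```text
bay base [0.611 0.313] 98.20257171654413 [0.6698 0.6698]
bay rails [0.6088 0.3239] 98.94031662787137 [0.6552 0.6552]
tile [0.6388 0.1147] 98.06930380757758 [1.6096 1.864  1.144  1.4105]
[[0.6392 0.3558 0.018 ]
 [0.6537 0.2876 0.018 ]
 [0.575  0.3466 0.018 ]
 [0.5855 0.2778 0.018 ]]
pred tile (np.float64(0.6388712402001946), np.float64(0.11509484218620608))
```

Emit:
apply_moves(claw=[0,0,0,0,0,0,0,0,0,0,0,0], xyz=[[0.0005,0,-0.005],[0.0005,0,-0.015],[0.0005,0,-0.028],[0.0005,0,-0.041],[0.0005,0,-0.053],[0.0005,0.0005,-0.06],[0,0.003,-0.0612],[-0.0015,0.012,-0.0612],[-0.003,0.023,-0.0612],[-0.0047,0.035,-0.0612],[-0.0064,0.047,-0.0612],[-0.0082,0.059,-0.0612]], delta_rot=[[0,0,0],[0,0,0],[0,0,0],[0,0,0],[0,0,0],[0,0,0],[0,0,0],[0,0,0],[0,0,0],[0,0,0],[0,0,0],[0,0,0]])

```text
time: 16.1
position: [0.6424, 0.0919, 0.0599]
tool_rot: [-130.2, 0.0, 8.2]
force: [-0.0, 0.6, -1.5]
grip_width: 0.246
```

Run:
```python
from h import *
print(read_state()["force"])
b=(.6105,.3135)
for d,z in((-.1,.0235),(0,.0235),(0,.0085)): delta(*tile(*along(b,98.3,d),z,98.3))
```

```text
[-0.03851613  0.64898559 -1.49046933]
xyz [-0.0055, 0.0405, -0.0003] rot [0.001, 0.0001, 0.0011] deg 0.1 to [0.6369 0.1324 0.0596]
xyz [-0.0199, 0.1395, -0.0003] rot [0.001, 0.0001, 0.0011] deg 0.1 to [0.6225 0.2314 0.0596]
xyz [-0.0199, 0.1395, -0.0153] rot [0.001, 0.0001, 0.0011] deg 0.1 to [0.6225 0.2314 0.0446]
```

Emit:
apply_moves(claw=[0,0,0,0,0,0,0,0,0,0,0,0], xyz=[[-0.0017,0.012,0],[-0.0034,0.024,0],[-0.0052,0.037,0],[-0.007,0.05,0],[-0.0088,0.063,0],[-0.0106,0.076,0],[-0.0124,0.089,0],[-0.0142,0.102,0],[-0.016,0.114,0],[-0.0178,0.125,0],[-0.0192,0.134,0],[-0.0199,0.1395,0]], delta_rot=[[0.001,0,0.001],[0.001,0,0.001],[0.001,0,0.001],[0.001,0,0.001],[0.001,0,0.001],[0.001,0,0.001],[0.001,0,0.001],[0.001,0,0.001],[0.001,0,0.001],[0.001,0,0.001],[0.001,0,0.001],[0.001,0,0.001]])

```text
time: 17.6
position: [0.6223, 0.2321, 0.0599]
tool_rot: [-130.1, 0.0, 8.3]
force: [0.0, 0.5, -2.0]
grip_width: 0.245
```

Run:
```python
from h import *
from rig import *
import cv2
s=read_state();print(s["force"],np.round(s["q"],1))
delta(*tile(.6105,.3135,.0235,98.3))
w=cv2.resize(capture("wrist")[30:290,150:370,::-1],None,fx=2,fy=2,interpolation=cv2.INTER_CUBIC)
t=cv2.resize(capture("top")[160:270,140:220,::-1],None,fx=520/110,fy=520/110,interpolation=cv2.INTER_CUBIC)
x=np.hstack([w,t]);print(x.shape,w.shape);cv2.imwrite("pics/c7.png",x[:,:800])
```

```text
[ 0.01923993  0.54159106 -1.98753847] [ 22.   61.1 -37.6  90.2 -24.4  45.2  26.4]
xyz [0.0002, -0.0007, -0.0003] rot [-0.0002, -0.0001, -0.0003] deg 0.0 to [0.6225 0.2314 0.0596]
(520, 818, 3) (520, 440, 3)
```

View pics/c7.png

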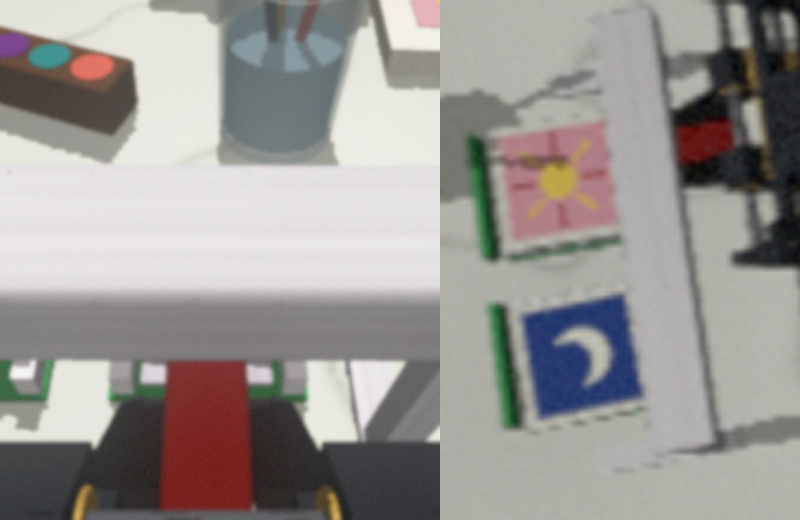

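Emit:
apply_moves(claw=[0,0,0,0,0,0,0,0,0,0,0], xyz=[[0,-0.0007,-0.002],[0,-0.0007,-0.004],[0,-0.0007,-0.0055],[0,-0.0007,-0.007],[0,-0.0007,-0.0085],[0,-0.0007,-0.01],[0,-0.0007,-0.012],[0,-0.0007,-0.014],[0,-0.0007,-0.016],[0,-0.0007,-0.016],[0,-0.0007,-0.016]], delta_rot=[[0,0,0],[0,0,0],[0,0,0],[0,0,0],[0,0,0],[0,0,0],[0,0,0],[0,0,0],[0,0,0],[0,0,0],[0,0,0]])

```text
time: 19.08
position: [0.6223, 0.2315, 0.0441]
tool_rot: [-130.1, -0.0, 8.3]
force: [0.0, 0.2, -1.3]
grip_width: 0.248
```

Run:
```python
from h import *
print(read_state()["force"],read_state()["tool_rot"])
delta(*tile(.6105,.3135,.0078,98.3))
delta(*tile(*along((.6105,.3135),98.3,-.13),.0078,98.3))
```

```text
[ 0.00949889  0.18409695 -1.33612311] [-1.30069766e+02 -4.76881517e-03  8.33857093e+00]
xyz [0.0002, -0.0001, -0.0002] rot [-0.0005, 0.0, -0.0007] deg 0.0 to [0.6225 0.2314 0.0439]
xyz [0.019, -0.1287, -0.0002] rot [-0.0005, 0.0, -0.0007] deg 0.0 to [0.6412 0.1027 0.0439]
```

Emit:
apply_moves(claw=[0,0,0,0,0,0,0,0,0,0,0,0], xyz=[[0,0,0],[0.0005,-0.003,0],[0.0013,-0.009,0],[0.0024,-0.016,0],[0.0035,-0.024,0],[0.0049,-0.034,0],[0.0064,-0.044,0],[0.008,-0.055,0],[0.0102,-0.07,0],[0.0131,-0.09,0],[0.016,-0.11,0],[0.019,-0.13,0]], delta_rot=[[0,0,0],[0,0,0],[0,0,0],[0,0,0],[0,0,0],[0,0,0],[0,0,0],[0,0,0],[0,0,0],[0,0,0],[0,0,0],[0,0,0]])

```text
time: 20.58
position: [0.6416, 0.0996, 0.044]
tool_rot: [-130.1, -0.0, 8.3]
force: [-0.3, -0.0, -1.1]
grip_width: 0.247
```

Run:
```python
from h import *
from rig import *
import cv2
s=read_state();print(s["force"],s["position"])
w=cv2.resize(capture("wrist")[0:260,130:380,::-1],None,fx=2,fy=2,interpolation=cv2.INTER_CUBIC)
t=cv2.resize(capture("top")[160:270,140:220,::-1],None,fx=520/110,fy=520/110,interpolation=cv2.INTER_CUBIC)
x=np.hstack([w,t]);print(x.shape);cv2.imwrite("pics/c8.png",x[:,:800])
# retreat 60 mm more, then to over the mat
delta(*spat(.485,.0025,.09,74.9))
delta(*spat(.485,.0025,.003,74.9))
```

```text
[-0.29517764 -0.01403751 -1.13568784] [0.64158355 0.09957248 0.04398303]
(520, 878, 3)
xyz [-0.178, -0.1706, 0.0828] rot [0.0024, 0.0002, -0.4046] deg 23.2 to [ 0.4646 -0.0733  0.1261]
xyz [-0.178, -0.1706, -0.0042] rot [0.0024, 0.0002, -0.4046] deg 23.2 to [ 0.4646 -0.0733  0.0391]
```

View pics/c8.png

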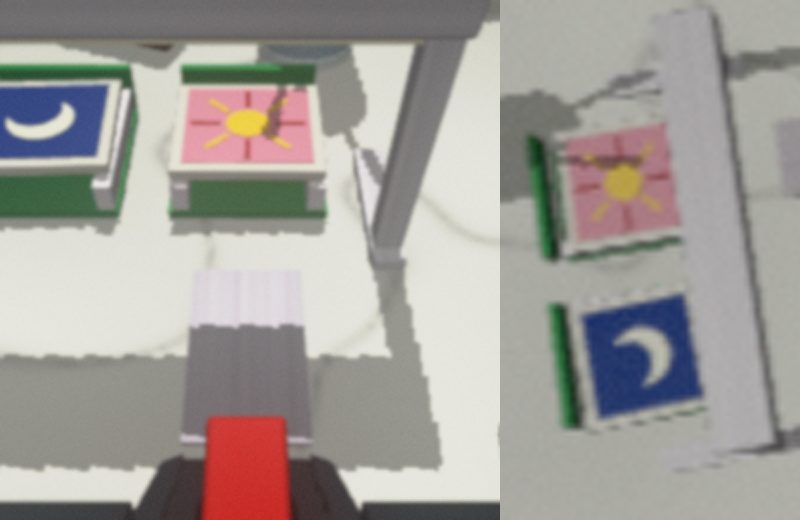

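Emit:
apply_moves(claw=[0,0,0,0,0,0,0,0,0,0,0,0], xyz=[[0.003,-0.02,0],[0.006,-0.04,0],[0.0087,-0.06,0.005],[0.0087,-0.065,0.03],[0,-0.08,0.06],[-0.025,-0.1,0.08],[-0.055,-0.12,0.08],[-0.085,-0.135,0.08],[-0.115,-0.15,0.08],[-0.145,-0.16,0.08],[-0.165,-0.167,0.08],[-0.1773,-0.1699,0.08]], delta_rot=[[0,0,0],[0,0,0],[0,0,0],[0,0,0],[0,0,-0.04],[0,0,-0.09],[0,0,-0.15],[0,0,-0.21],[0,0,-0.27],[0,0,-0.33],[0,0,-0.38],[0,0,-0.404]])

```text
time: 22.18
position: [0.4648, -0.0728, 0.1245]
tool_rot: [-130.3, -0.1, -15.1]
force: [0.2, 0.5, -1.8]
grip_width: 0.243
```

Run:
```python
from h import *
s=read_state();print(s["position"],s["tool_rot"],s["force"])
delta(np.array([.4643,-.0703,.0391]),Ro.from_euler("xyz",[-130.1,0,-14.8],degrees=True).as_matrix())
```

```text
[ 0.46478735 -0.07281803  0.12449746] [-1.30266452e+02 -8.25784084e-02 -1.51326729e+01] [ 0.18132137  0.52117452 -1.78134243]
xyz [-0.0005, 0.0025, -0.0854] rot [0.0032, 0.0006, 0.0058] deg 0.4 to [ 0.4643 -0.0703  0.0391]
```

Emit:
apply_moves(claw=[0,0,0,0,0,0,0,0,0,0], xyz=[[-0.0005,0.0025,-0.015],[-0.0005,0.0025,-0.035],[-0.0005,0.0025,-0.055],[-0.0005,0.0025,-0.07],[-0.0005,0.0025,-0.077],[-0.0005,0.0025,-0.08],[-0.0005,0.0025,-0.082],[-0.0005,0.0025,-0.084],[-0.0005,0.0025,-0.0854],[-0.0005,0.0025,-0.0854]], delta_rot=[[0.003,0.001,0.006],[0.003,0.001,0.006],[0.003,0.001,0.006],[0.003,0.001,0.006],[0.003,0.001,0.006],[0.003,0.001,0.006],[0.003,0.001,0.006],[0.003,0.001,0.006],[0.003,0.001,0.006],[0.003,0.001,0.006]])

```text
time: 23.42
position: [0.4644, -0.0704, 0.0392]
tool_rot: [-130.1, 0.0, -14.8]
force: [-0.3, 0.4, -0.6]
grip_width: 0.246
```

Emit:
apply_moves(claw=[0.4,0.7,1,1,1,1,1,1,1,1,1,1], xyz=[[0,0,0],[0,0,0],[0,0,0],[0,0,0],[0,0,0],[-0.002,-0.007,0.006],[-0.006,-0.022,0.019],[-0.012,-0.044,0.039],[-0.018,-0.067,0.058],[-0.024,-0.089,0.077],[-0.03,-0.12,0.12],[-0.03,-0.13,0.16]], delta_rot=[[0,0,0],[0,0,0],[0,0,0],[0,0,0],[0,0,0],[0,0,0],[0,0,0],[0,0,0],[0,0,0],[0,0,0],[0,0,0],[0,0,0]])

```text
time: 24.92
position: [0.4337, -0.2031, 0.2006]
tool_rot: [-130.2, 0.0, -15.0]
force: [0.3, -0.3, -0.6]
grip_width: 1.002
```

Run:
```python
from rig import *
import cv2,numpy as np
s=read_state();print(s["force"],s["position"],s["grip_width"])
w=cv2.resize(capture("wrist")[:,:,::-1],(800,600),interpolation=cv2.INTER_CUBIC);cv2.imwrite("pics/w9.png",w)
```

```text
[ 0.28997392 -0.3391487  -0.59439369] [ 0.43374782 -0.20308338  0.20056916] 1.0019945303612383
```

Run:
```python
from h import *
from rig import capture
import cv2
im=capture("wrist");hsv=cv2.cvtColor(im,cv2.COLOR_RGB2HSV);H,S,V=cv2.split(hsv)
def big(m,roi):
    k=np.zeros_like(m);y0,y1,x0,x1=roi;k[y0:y1,x0:x1]=m[y0:y1,x0:x1]
    n,l,st,c=cv2.connectedComponentsWithStats(k);i=1+np.argmax(st[1:,4]);pts=cv2.findNonZero((l==i).astype(np.uint8));return cv2.minAreaRect(pts),st[i]
red=(((H<6)|(H>174))&(S>170)&(V>90)).astype(np.uint8)
r,st=big(red,(130,260,200,310));print("red",r,st)
x,y,w,h,a=st
P=proj("wrist",[(x+w/2,y)],.063,wT());print("handle front top edge",P, "expected",along((.484,.003),75.1,-.065))
roi=(130,st[1]+20,200,310)
dk=((V<70)).astype(np.uint8);r,st=big(dk,(120,230,210,300));b=st[:4];print("mat bbox",b)
c=np.array([(b[0],b[1]),(b[0]+b[2],b[1]),(b[0]+b[2],b[1]+b[3]),(b[0],b[1]+b[3])]);print(proj("wrist",c,.003,wT())[:,:2])
g=im[:,:,0].astype(int)
for yy in (b[1]+10,b[1]+25): print(yy,g[yy,b[0]-4:b[0]+b[2]+4].tolist())
print(g[b[1]-4:b[1]+b[3]+6,int(b[0]+b[2]*.25)].tolist())
```

```text
Traceback (most recent call last):
ValueError: attempt to get argmax of an empty sequence
```

Run:
```python
from h import *
from rig import capture
import cv2
T=wT();m=camera_model("wrist");f=192/np.tan(np.radians(m["fov_y"]/2));Ti=np.linalg.inv(T)
def pix(p): q=Ti@np.r_[p,1];return np.round([m["cx"]+f*q[0]/q[2],m["cy"]+f*q[1]/q[2]],1)
im=capture("wrist").astype(int)
red=(im[:,:,0]>110)&(im[:,:,1]<70)&(im[:,:,2]<70)
n,l,st,c=cv2.connectedComponentsWithStats(red.astype(np.uint8));print([s.tolist() for s in st[1:] if s[4]>60])
for n,z,L in(("handle top",.063,[(-.065,.011),(-.065,-.011),(-.121,-.011),(-.121,.011)]),("blade",.006,[(.045,.025),(.045,-.025),(-.045,-.025),(-.045,.025)]),("mat",.003,[(.055,.035),(.055,-.035),(-.055,-.035),(-.055,.035)])):
    print(n,[pix([*(np.array(along((.484,.003),75.1,a))+b*np.array([-.966,.257])),z]).tolist() for a,b in L])
c=pix([.484,.003,.006]).astype(int);print("row",c,im[c[1],c[0]-40:c[0]+40,0].tolist());x=c[0]-10
print("col",x,im[c[1]-40:c[1]+50,x,0].tolist())
```

```text
[[239, 180, 17, 37, 524]]
handle top [[240.1, 178.5], [256.9, 178.5], [257.3, 216.6], [239.0, 216.6]]
blade [[234.7, 145.1], [264.0, 145.2], [265.3, 189.5], [232.6, 189.4]]
mat [[229.2, 141.9], [269.6, 142.0], [272.0, 196.1], [225.8, 196.0]]
row [249 166] [195, 195, 194, 193, 193, 192, 191, 195, 193, 191, 191, 192, 193, 191, 191, 191, 191, 189, 180, 149, 106, 80, 77, 101, 137, 161, 170, 169, 171, 169, 169, 170, 169, 168, 166, 166, 165, 164, 165, 168, 165, 164, 164, 164, 166, 165, 166, 163, 163, 161, 160, 160, 159, 155, 133, 102, 76, 68, 66, 69, 68, 84, 120, 158, 177, 185, 185, 185, 187, 185, 186, 186, 184, 185, 186, 185, 182, 182, 179, 176]
col 239 [183, 187, 181, 174, 170, 172, 179, 185, 185, 189, 188, 188, 188, 188, 183, 161, 118, 91, 114, 150, 165, 168, 169, 168, 169, 168, 169, 171, 168, 168, 170, 170, 170, 171, 171, 172, 168, 170, 171, 170, 169, 170, 169, 168, 168, 170, 170, 170, 170, 170, 171, 172, 169, 169, 168, 164, 161, 160, 160, 161, 163, 159, 155, 143, 132, 132, 132, 134, 132, 136, 141, 151, 161, 163, 165, 166, 167, 168, 167, 167, 165, 167, 167, 168, 170, 168, 169, 164, 158, 141]
```

```bash
python3 -c "
from rig import *
print(job_done())"
```

```text
the job is handed in; nothing more can be done
None
```

The sun tile is lying in the free bay (the far one, +x side), and the spatula is back on its mat. I handed the job in at about 25 s of robot time. No verdict came back, so the outcome rests on my own checks.

I gripped the spatula with the tool tilted 50°, so the gripper body stayed clear of the lamp. The tile went in level under the bar, I lowered it onto the rails, drew the blade out straight and laid the spatula down in its original grasp pose.

**Tile:** After I withdrew the blade, the wrist and top views showed it flat on both rails, square, and centred to within about 2–3 mm by eye. The moon tile and lamp looked undisturbed. I did not look at the tile again after returning the spatula.

**Spatula:** The 12-picture viewing limit was reached, so I could not view the last image and checked it by pixel values instead. The handle was within about 1.5 px of its original position, and the blade was about 2 mm off the mat's centre line. My first script for this check found no red pixels and stopped with an error; a looser colour threshold worked.

**Forces:** The force readings between moves stayed below 3 N. The gripper ended fully open and clear of everything.

**Disagreement:** Estimates of the blade's position along its length differed by up to 6 mm between methods. I settled it by measuring the blade's heel against the tile's edge before lifting.

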